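# Give the training shock in adult mode

## Task

The AED trainer (yellow case, dark panel) is switched on and ready to shock the adult manikin, but its patient switch is still set to child: with a fingertip slide the grey switch all the way across to the large adult figure, then press the orange shock button with the lightning bolt gently but fully in, let it spring back out, and draw the hand clear. Keep off the manikin and off the green power and blue info buttons, and leave everything else on the table as it is. The trainer stays where it stands on the table: do not lift it or push it about, and never press the shock button while the switch is on child.

Things in the scene. Friction and masses are not known exactly. Their poses are not given: they have to be found in the camera images.
- aed: loose AED trainer, 1.5 kg: yellow case 200 mm deep (its x) by 240 wide (its y), flat level dark panel 66 mm above the table. Origin: centre of the underside; x points away from the user's side to the black carrying handle (bar up to 31 mm beyond the far end, lower than the panel), y to the user's left, z up. Slides on the table if pushed sideways with over 6 N
- mode (a joint): patient switch on the trainer's panel, m: 0 = fully at child (right end, small figure), 0.022 = fully at adult (left end, large figure); moves along the trainer's +y, stays where it is left, about 1.2 N of friction, hard stops at both ends
- mode_top (a point): top centre of the patient switch's light grey grip, 13 mm above the panel; the grip is 24 mm along the trainer's x and 14 mm along its y, with upright sides down to the panel, and the point moves with it. Its axes are those of the trainer
- shock (a joint): shock button, m: 0 = out, 0.005 = fully in; sprung, starts to move at about 1.4 N and is fully in at about 5 N, springs back
- shock_top (a point): centre of the flat top of the orange shock button (round, 38 mm across, lightning bolt on it), 8 mm above the panel when out; it moves straight down. It lies at (-45, 0) mm in the trainer's x, y, the power button at (-45, 75), the info button at (-45, -75), the switch's grip between (35, -11) and (35, 11); the rest of the panel is bare and flat
- power (a joint): green power button (leave alone; pressing would switch the trainer off), m: 0 = out, 0.005 = fully in, sprung like the shock button
- power_top (a point): centre of the top of the green power button, 28 mm across, 8 mm above the panel, 75 mm left of the shock button
- info (a joint): blue info button (leave alone), m: 0 = out, 0.005 = fully in, sprung like the shock button
- info_top (a point): centre of the top of the blue info button, 28 mm across, 8 mm above the panel, 75 mm right of the shock button
- manikin: adult CPR manikin, blue torso and skin-coloured head on its back, two wireless training pads on its chest, 6 kg and fixed in place: from its near flank at x = 0 to the far one at x = 350 mm, from the waist at y = +320 mm to the crown of the head at y = -380 mm, up to 215 mm high at the nose and 180 at the chest; origin on the table at the near flank
- bag: blue resuscitator bag with clear valves, lying on its side along its y: 270 mm long, 130 mm thick; origin under its middle, on the table
- mask_case: red closed pocket-mask case with a white cross, 105 (x) by 125 (y) by 51 mm high; origin under its centre
- face_mask: clear resuscitation face mask lying on its cushion, 106 mm across, 68 mm high; origin under its centre
- sanitiser: bottle of hand sanitiser, 60 mm across, 165 mm high; origin under its centre
- wipes: round tub of wipes, 84 mm across, 170 mm high; origin under its centre
- glove_box: box of gloves, 125 (x) by 240 (y) by 75 mm high; origin on the table under the middle of its +x long side
- shears: trauma shears with orange handles lying flat along x, 180 mm long, 94 mm across the handles, 11 mm high; origin at the table about mid-length, handles to -x
- infant: infant manikin in blue lying on its back, 460 mm long (its y, head to -y), 240 mm across, 125 mm high; origin on the table beside its -x arm, 100 mm from its middle line
- pen: white marker pen lying along its y, 140 mm long, 16 mm thick; origin under its middle

How it is judged:
On the way, in this order (a step that is already met when the one before it is completed fails the run):
1. the patient switch is slid across to adult (within 4 mm of its left stop) (value of joint mode above 0.018 m), for 0.2 s.
2. the shock button is pressed in (at least 3.5 of its 5 mm) (value of joint shock above 0.0035 m and value of joint mode above 0.018 m), for 0.05 s.
At the end, for the whole second after the job is handed in: the patient switch stands at adult (within 4 mm of its left stop), all three buttons are out again, the trainer stands flat and still within 25 mm of where it stood, and every loose bystander lies within 20 mm of where it lay (value of joint mode above 0.018 m and value of joint each of shock, power, info below 0.001 m and distance of aed from where it was at the start of the episode below 0.025 m and angle between aed's own z axis and vertical below 0.05 rad and linear speed of aed below 0.01 m/s and distance of each of bag, mask_case, face_mask, sanitiser, wipes, glove_box, shears, infant, pen from where it was at the start of the episode below 0.02 m); the robot touches nothing.
It fails at once if the shock button is pressed (over 2 mm) while the patient switch is not yet at adult (value of joint shock above 0.002 m and value of joint mode below 0.016 m).
It fails at once if the green power button or the blue info button is pressed (over 1.5 mm) (value of joint any of power, info above 0.0015 m).
It fails at once if the robot touches the manikin (contact force between any of the fingers, the arm and manikin above 0.5 N).
It fails at once if the trainer is pushed hard (over 30 N), lifted (over 10 mm), tipped or pushed about (over 25 mm) (contact force between any of the fingers, the arm and aed above 30 N or height (world z) of aed above 0.01 m or angle between aed's own z axis and vertical above 0.12 rad or distance of aed from where it was at the start of the episode above 0.025 m).
It fails at once if another thing on the table is moved or lifted (over 20 mm) (distance of any of bag, mask_case, face_mask, sanitiser, wipes, glove_box, shears, infant, pen from where it was at the start of the episode above 0.02 m).
It also fails if it takes over 40 s, if anything falls off the work surface, if the arm or the gripper's body presses on something with over 40 N, if the wrist force passes 120 N, or if a joint passes its speed limit or range.

## Robot

A 7-joint arm with a two-finger parallel gripper is mounted at the origin on the work surface. World frame = base frame: x ahead of the robot, y to its left, z up, the work surface at z = 0. Lengths are in m, angles in rad, forces in N, time in s.
With the tool pointing down it reaches from about 0.4 to 0.85 m from the base axis. Payload 10.4 kg.
Tool frame: the origin (TCP) lies on the centre line of the jaws, within the pads' length; the fingertips stand 11 mm ahead of it and the grasp point (between the pads) lies 8 mm behind it (manip.finger_overhang is the distance from the TCP to the fingertips, in m); z points along the fingers, y is the line along which they close (so a half turn about z gives the same grasp; the last joint's range is limited). The gripper opens to 85 mm and grips with 20 to 120 N. Pads are 22 mm wide; open, the fingers measure 114 mm over their backs; the gripper's body (76 mm by 85 mm) begins 54 mm behind the grasp point. The pads swing forward as they close: fully open they stand 13 mm farther back than shut.
Start: joints at [1.182, 0.332, -0.065, 1.46, 0.022, 1.35, -0.088], TCP at [0.224, -0.584, 0.242] pointing down, gripper open.
Joint ranges: [-2.6, 2.6], [-0.5, 2.12], [-1.47, 1.34], [0.16, 2.42], [-1.27, 4.41], [0.06, 2.06], [-2.6, 2.6]. Speed limits (rad/s): [2.22, 2.22, 2.79, 2.79, 3.14, 3.14, 3.14].

## Interface

Orientations are given as a unit quaternion [x, y, z, w].
In Python, from workcell import manip, imaging, workorder gives the robot as it stands.
- The arm moves only by the tool jog_arm, never from a script. Its argument "deltas" is a list of rows, each an object with "gripper": the opening, from 0 (shut) to 1 (fully open); "offset": the shift along the tool's x, y, z in m, a list of three; "rotation": the turn, a rotation vector about the tool's x, y, z in degrees, a list of three. In form: [{"gripper": gripper, "offset": [tx, ty, tz], "rotation": [ax, ay, az]}, ...]. A call has 1 to 20 rows; each row shifts and turns the commanded pose from where the row before left it, along the tool's axes as they then stand; what a row does not reach is not made up. A row lasts 1/10 s, in which the tool goes at most 50 mm and 8.59 degrees, less where a joint would pass 70% of its speed; a pose out of reach is approached as far as the arm can. A call with a gripper value outside its range is refused whole. The fingers move at their own pace and stop on an object; "newtons" is the grip in N (left out, the last holds). Time passes only in rows, so rows that do not move let the fingers close. It gives the time, the measured TCP pose, the force, the opening and the grip force at its end, in the units of the state.
- manip.get_obs(): the state, without advancing time (a new reading comes with each control period).
- imaging.camera(name): name is "scene" or "top" or "wrist"; returns the picture (400x640x3 uint8, blue, green, red); there is no depth.
- imaging.camera_model(name): a dict with "camera_matrix" (3x3 intrinsics, pixels), "world_to_cam" (4x4, takes a point from world to camera coordinates); the wrist camera has in their place "hand_eye" (4x4, takes a point from camera to tool coordinates, whose origin is the TCP and whose axes are the flange's). Camera axes: x right, y up, looking along -z (the intrinsics and any distortion apply to the point x, -y, -z); pixel columns grow to the right and rows downward; lengths in m; the calibration is good to about 2 mm. The wrist camera is an equidistant fisheye: a pixel r from the principal point sees the ray r / f radians off the axis. A picture is of the moment at which its call begins: read the wrist's pose just before it. camera_model takes no time and is no camera call.
- workorder.hand_in(): hands the job in; it is judged then, once.
The state is a dict: "clock": time; "joint_pos": joint angles; "joint_velocities": joint speeds; "tau": joint torques, N m; "position": TCP position; "ee_rot": TCP orientation; "ft_force": force on the tool from outside, world axes, zero at the start; "torque": the same for the moment, N m; "grip_width": opening from 0.0 (shut) to 1.0 (fully open); "grasp_force": force on a finger pad.
Only numpy, scipy, OpenCV 4.12 (cv2) and the standard library are available. Lean on these libraries where they do the work, as an engineer would, in place of code of your own. Each camera call takes 0.05 s, during which the arm holds its last target. There are 200 camera calls.

## Working session

There is one attempt and no reset: what is moved stays moved. The work goes in short steps, Python scripts to look and compute and a tool call to move; the robot and the scene stay as the last step left them, time stands still between calls to the robot, and variables do not carry over. Pictures are saved under pics/ and viewed, at most 10 in all, crops included, and the job is handed in when it is done.

Besides the shell and the picture viewer there is one more tool, called after "Request:" in YAML: its name, and indented under it one key for each argument. jog_arm: Moves the arm, as the interface text tells. Its arguments: {"type":"object","properties":{"deltas":{"type":"array","items":{"type":"object","properties":{"gripper":{"type":"number"},"offset":{"type":"array","items":{"type":"number"}},"rotation":{"type":"array","items":{"type":"number"}}}}},"newtons":{"type":"number"}},"required":["deltas"]}

```bash
mkdir -p pics; python3 - <<'E'
from workcell import manip, imaging
import cv2
o=manip.get_obs(); print(o['clock'],o['position'],o['ee_rot'],o['grip_width'],o['ft_force'])
for n in ('top','scene'):
    cv2.imwrite(f'pics/{n}0.png',imaging.camera(n)); 
for n in ('top','scene','wrist'): print(n,imaging.camera_model(n))
E
```

```text
0.0 [ 0.22344013 -0.58331718  0.24152767] [ 9.83317797e-01  1.81894560e-01 -1.60080579e-04 -6.73969616e-04] 0.9995037936349571 [-0.21926763 -0.51221981  0.27200787]
top {'camera_matrix': array([[454.83505924,   0.        , 314.78378173],
       [  0.        , 454.83505924, 199.90693399],
       [  0.        ,   0.        ,   1.        ]]), 'world_to_cam': array([[-0.01470108, -0.99975405, -0.01660493,  0.00912731],
       [ 0.99182463, -0.01668573,  0.12651278, -0.56501171],
       [-0.12675872, -0.0146093 ,  0.99182599, -1.77880933],
       [ 0.        ,  0.        ,  0.        ,  1.        ]])}
scene {'camera_matrix': array([[417.23259755,   0.        , 321.11791475],
       [  0.        , 417.23259755, 193.26252236],
       [  0.        ,   0.        ,   1.        ]]), 'world_to_cam': array([[-0.7032074 ,  0.71089442, -0.01133502,  0.39801642],
       [-0.59577331, -0.58048077,  0.55506417,  0.27444642],
       [ 0.38801226,  0.39707833,  0.83173029, -1.82672615],
       [ 0.        ,  0.        ,  0.        ,  1.        ]])}
wrist {'camera_matrix': array([[309.70691629,   0.        , 319.02094742],
       [  0.        , 309.70691629, 195.51238922],
       [  0.        ,   0.        ,   1.        ]]), 'hand_eye': array([[-1.34758886e-03,  9.62512998e-01,  2.71232210e-01,
         6.92887146e-02],
       [ 9.99998795e-01,  1.08809402e-03,  1.10710522e-03,
         1.31216159e-03],
       [ 7.70477019e-04,  2.71233375e-01, -9.62513305e-01,
        -1.31300752e-01],
       [ 0.00000000e+00,  0.00000000e+00,  0.00000000e+00,
         1.00000000e+00]])}
```

View pics/top0.png

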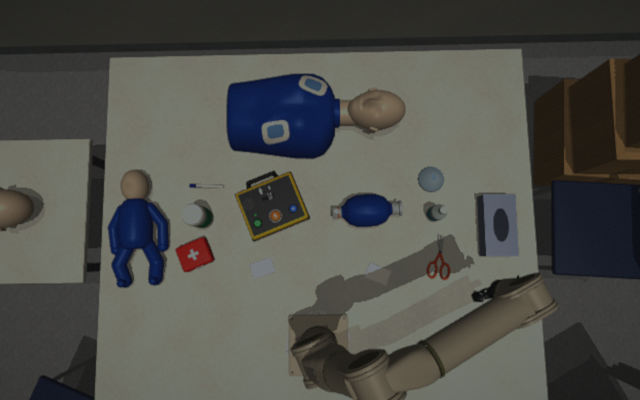

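View pics/scene0.png

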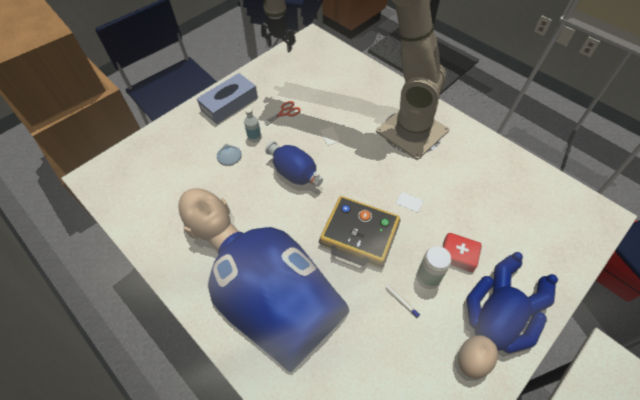

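The top view shows the trainer at about (272,205), with the shock button near (276,215), power near (257,223), info near (293,209) and the switch near (266,192). The manikin lies beyond it and the bag to its right. I'll enlarge the trainer in both views.

```bash
python3 - <<'E'
import cv2,numpy as np
a=cv2.imread('pics/top0.png')[160:250,225:320]; b=cv2.imread('pics/scene0.png')[190:275,312:407]
a=cv2.resize(a,(400*95//95,379),interpolation=cv2.INTER_CUBIC); b=cv2.resize(b,(400,358),interpolation=cv2.INTER_CUBIC)
b=cv2.copyMakeBorder(b,0,21,0,0,cv2.BORDER_CONSTANT)
cv2.imwrite('pics/crop0.png',cv2.convertScaleAbs(np.hstack([a,b]),alpha=1.6))
E
```

```text
(no output)
```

View pics/crop0.png

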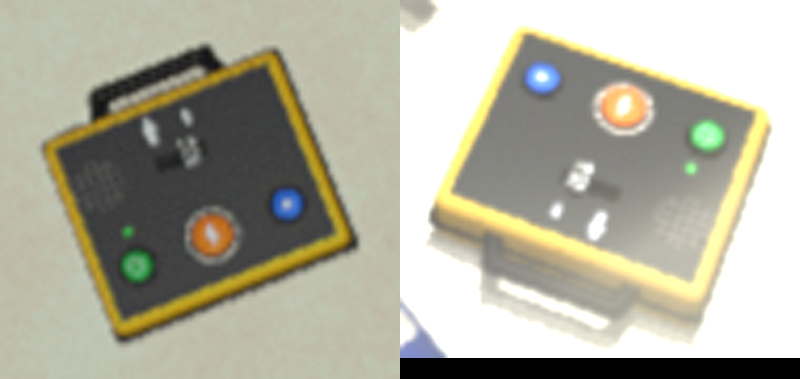

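Top crop: shock (212,235), power (137,266), info (287,204), grip (190,151). Scene crop: shock (224,106), power (308,135), info (142,78), grip (179,176). I'll fit the trainer's pose to these points.

```bash
cat > h.py <<'E'
import numpy as np
from workcell import imaging
from scipy.optimize import least_squares
L=np.array([[-.045,0,.074],[-.045,.075,.074],[-.045,-.075,.074],[.035,-.011,.079]])
def world(p,pts=L):
    c,s=np.cos(p[2]),np.sin(p[2]); return pts@np.array([[c,s,0],[-s,c,0],[0,0,1]])+[p[0],p[1],0]
def proj(n,P):
    m=imaging.camera_model(n); q=P@m['world_to_cam'][:3,:3].T+m['world_to_cam'][:3,3]
    K=m['camera_matrix']; return np.c_[K[0,0]*q[:,0]/-q[:,2]+K[0,2],K[1,1]*-q[:,1]/-q[:,2]+K[1,2]]
E
python3 - <<'E'
from h import *
s=95/400
T=np.array([[212,235],[137,266],[287,204],[190,151]])*[s,90/379]+[225,160]-.38
S=np.array([[224,106],[308,135],[142,78],[179,176]])*[s,85/358]+[312,190]-.38
for names in (['top'],['scene'],['top','scene']):
    D={'top':T,'scene':S}
    f=lambda p:np.concatenate([(proj(n,world(p))-D[n]).ravel() for n in names])
    r=least_squares(f,[.55,.17,.3]); print(names,r.x,np.degrees(r.x[2]),r.fun.round(1))
print(world(r.x)); 
E
```

```text
['top'] [0.54365141 0.17229617 0.38000027] 21.77241184650758 [ 0.   0.  -0.   0.1 -0.  -0.   0.  -0.1]
['scene'] [0.54531092 0.17786365 0.38287921] 21.93736257446027 [-0.   0.1 -0.1  0.1 -0.  -0.   0.2 -0.1]
['top', 'scene'] [0.54429568 0.17513997 0.38130218] 21.847005694340258 [-0.7 -0.1 -0.7 -0.1 -0.7 -0.2 -0.7 -0.2 -0.4 -0.5 -0.5 -0.5 -0.3 -0.6
 -0.2 -0.8]
[[0.50252755 0.15839415 0.074     ]
 [0.47461784 0.22800771 0.074     ]
 [0.53043725 0.08878059 0.074     ]
 [0.58087544 0.17795452 0.079     ]]
```

Request:
jog_arm:
  deltas:
    - {"gripper": 0, "offset": [0.028, -0.027, -0.003], "rotation": [0, 0, 0]}
    - {"gripper": 0, "offset": [0.028, -0.027, -0.003], "rotation": [0, 0, 0]}
    - {"gripper": 0, "offset": [0.028, -0.027, -0.003], "rotation": [0, 0, 0]}
    - {"gripper": 0, "offset": [0.028, -0.027, -0.003], "rotation": [0, 0, 0]}
    - {"gripper": 0, "offset": [0.028, -0.027, -0.003], "rotation": [0, 0, 0]}
    - {"gripper": 0, "offset": [0.028, -0.027, 0], "rotation": [0, 0, 0]}
    - {"gripper": 0, "offset": [0.028, -0.027, 0], "rotation": [0, 0, 0]}
    - {"gripper": 0, "offset": [0.028, -0.027, 0], "rotation": [0, 0, 0]}
    - {"gripper": 0, "offset": [0.028, -0.027, 0], "rotation": [0, 0, 0]}
    - {"gripper": 0, "offset": [0.028, -0.027, 0], "rotation": [0, 0, 0]}
    - {"gripper": 0, "offset": [0.028, -0.027, 0], "rotation": [0, 0, 0]}
    - {"gripper": 0, "offset": [0.028, -0.027, 0], "rotation": [0, 0, 0]}
    - {"gripper": 0, "offset": [0.028, -0.027, 0], "rotation": [0, 0, 0]}
    - {"gripper": 0, "offset": [0.028, -0.027, 0], "rotation": [0, 0, 0]}
    - {"gripper": 0, "offset": [0.028, -0.027, 0], "rotation": [0, 0, 0]}
    - {"gripper": 0, "offset": [0.028, -0.027, 0], "rotation": [0, 0, 0]}
    - {"gripper": 0, "offset": [0.028, -0.027, 0], "rotation": [0, 0, 0]}
    - {"gripper": 0, "offset": [0.028, -0.027, 0], "rotation": [0, 0, 0]}
    - {"gripper": 0, "offset": [0.028, -0.027, 0], "rotation": [0, 0, 0]}
    - {"gripper": 0, "offset": [0, 0, 0], "rotation": [0, 0, 0]}

```text
clock: 2.1
position: [0.5371, 0.0913, 0.2568]
ee_rot: [0.983, 0.185, -0.0, -0.002]
ft_force: [-1.4, 0.5, 0.7]
grip_width: -0.001
grasp_force: 0.0
```

Request:
jog_arm:
  deltas:
    - {"gripper": 0, "offset": [0.01, -0.005, 0.025], "rotation": [0, 0, 0]}
    - {"gripper": 0, "offset": [0.01, -0.005, 0.025], "rotation": [0, 0, 0]}
    - {"gripper": 0, "offset": [0.01, -0.005, 0.025], "rotation": [0, 0, 0]}
    - {"gripper": 0, "offset": [0, 0, 0], "rotation": [0, 0, 0]}
    - {"gripper": 0, "offset": [0, 0, 0], "rotation": [0, 0, 0]}

```text
clock: 2.6
position: [0.5592, 0.1101, 0.1824]
ee_rot: [0.983, 0.182, -0.001, -0.0]
ft_force: [-0.8, 1.4, 0.2]
grip_width: 0.001
grasp_force: 0.0
```

```bash
python3 - <<'E'
from workcell import manip, imaging
import cv2,numpy as np,json
o=manip.get_obs(); print(o['position'],o['ee_rot'],o['ft_force'],manip.finger_overhang)
im=imaging.camera('wrist'); cv2.imwrite('pics/w1.png',im)
json.dump([list(map(float,o['position'])),list(map(float,o['ee_rot']))],open('w1.json','w'))
E
```

```text
[0.55922113 0.11008701 0.18241814] [ 9.83310830e-01  1.81932731e-01 -5.37010789e-04 -6.63164730e-05] [-0.77899239  1.44870346  0.17170865] 0.011
```

View pics/w1.png

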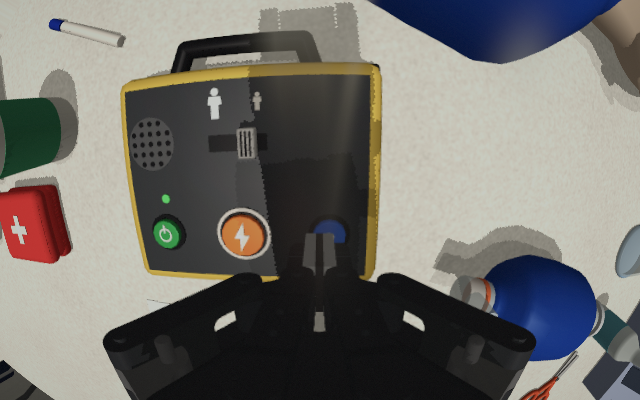

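The wrist view shows the grip top near (247,143), shock near (242,236), power near (167,234), and the closed fingertips near (319,236). I'll back-project these at the known heights.

```bash
cat >> h.py <<'E'
import json
from scipy.spatial.transform import Rotation as R
def ray(uv,pose):
    m=imaging.camera_model('wrist');K=m['camera_matrix'];H=m['hand_eye']
    d=np.array(uv,float)-K[:2,2]; r=np.hypot(*d); t=r/K[0,0]
    c=np.array([np.sin(t)*d[0]/r,-np.sin(t)*d[1]/r,-np.cos(t)])
    q=R.from_quat(pose[1]).as_matrix()
    return q@H[:3,3]+pose[0], q@(H[:3,:3]@c)
def hit(uv,z,pose):
    o,d=ray(uv,pose); return o+d*(z-o[2])/d[2]
E
python3 - <<'E'
from h import *
import cv2
p=json.load(open('w1.json')); p[0]=np.array(p[0])
N=np.array([hit(u,z,p) for u,z in [((242,235),.074),((167,233.5),.074),((247,143),.079)]])
print(N)
r=least_squares(lambda q:(world(q,L[[0,1,3]])-N).ravel(),[.54,.17,.38]);print(r.x,r.fun.reshape(-1,3).round(4))
q=R.from_quat(p[1]).as_matrix()
for u in [(304,236),(319,236),(334,236)]: print('tip tool',q.T@(hit(u,p[0][2]-.011,p)-p[0]))
im=cv2.imread('pics/w1.png'); a=cv2.resize(im[120:270,140:340],None,fx=4,fy=4,interpolation=cv2.INTER_CUBIC); cv2.imwrite('pics/w1c.png',cv2.convertScaleAbs(a,alpha=1.5))
E
```

```text
[[0.50463579 0.15890343 0.074     ]
 [0.47762682 0.2269235  0.074     ]
 [0.58194358 0.17719391 0.079     ]]
[0.54627541 0.17453819 0.37501675] [[-0.0002 -0.0008 -0.    ]
 [-0.0007  0.0009 -0.    ]
 [ 0.0009 -0.0001 -0.    ]]
tip tool [ 0.00821164 -0.00637635  0.01099361]
tip tool [0.0082223  0.00110829 0.01099116]
tip tool [0.00819858 0.00859197 0.01098875]
```

View pics/w1c.png

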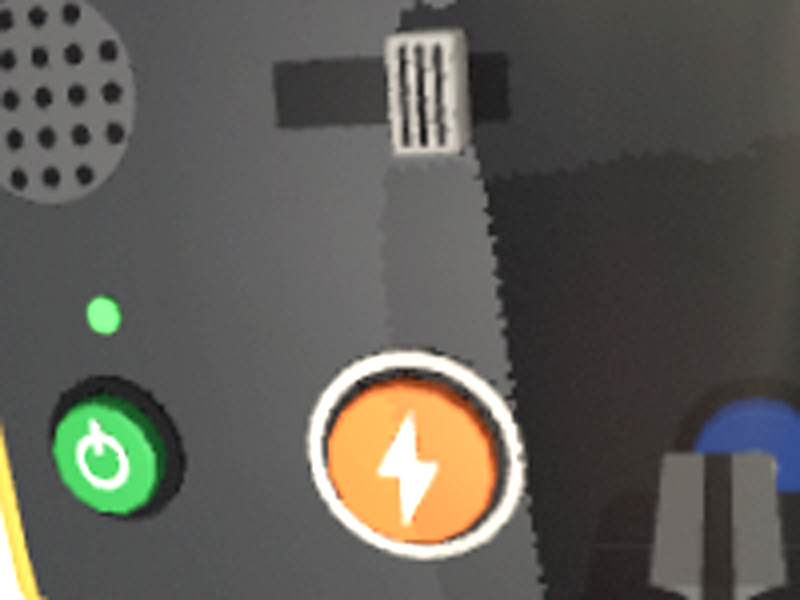

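Request:
jog_arm:
  deltas:
    - {"gripper": 0, "offset": [0.023, -0.014, 0.005], "rotation": [0, 0, -0.7]}
    - {"gripper": 0, "offset": [0.023, -0.014, 0.005], "rotation": [0, 0, 0]}
    - {"gripper": 0, "offset": [0, 0, 0.02], "rotation": [0, 0, 0]}
    - {"gripper": 0, "offset": [0, 0, 0.02], "rotation": [0, 0, 0]}
    - {"gripper": 0, "offset": [0, 0, 0.02], "rotation": [0, 0, 0]}
    - {"gripper": 0, "offset": [0, 0, 0.01], "rotation": [0, 0, 0]}
    - {"gripper": 0, "offset": [0, 0, 0], "rotation": [0, 0, 0]}
    - {"gripper": 0, "offset": [0, 0, 0], "rotation": [0, 0, 0]}
    - {"gripper": 0, "offset": [0, 0, 0], "rotation": [0, 0, 0]}

```text
clock: 3.55
position: [0.593, 0.1534, 0.1038]
ee_rot: [0.982, 0.188, 0.001, 0.0]
ft_force: [0.1, -0.2, -0.1]
grip_width: 0.001
grasp_force: 0.0
```

```bash
cat > s.py <<'E'
from h import *
from workcell import manip
A=np.array([.5455,.175]); th=.378
def st():
    o=manip.get_obs(); c,s=np.cos(th),np.sin(th)
    l=np.array([[c,s],[-s,c]])@(np.array(o['position'][:2])-A)
    q=R.from_quat(o['ee_rot']).as_matrix()
    print('t',o['clock'],'local mm',(l*1e3).round(1),'tip z',round((o['position'][2]-.011)*1e3,1),'F',np.round(o['ft_force'],1),'yaw',np.arctan2(q[1,0],q[0,0]).round(4))
    return o
E
python3 - <<'E'
from s import *
import cv2
o=st(); cv2.imwrite('pics/w2.png',cv2.convertScaleAbs(cv2.resize(imaging.camera('wrist')[60:280,180:420],None,fx=2.5,fy=2.5,interpolation=cv2.INTER_CUBIC),alpha=1.5))
E
```

```text
t 3.55 local mm [ 36.1 -37.6] tip z 92.8 F [ 0.1 -0.2 -0.1] yaw 0.3778
```

View pics/w2.png

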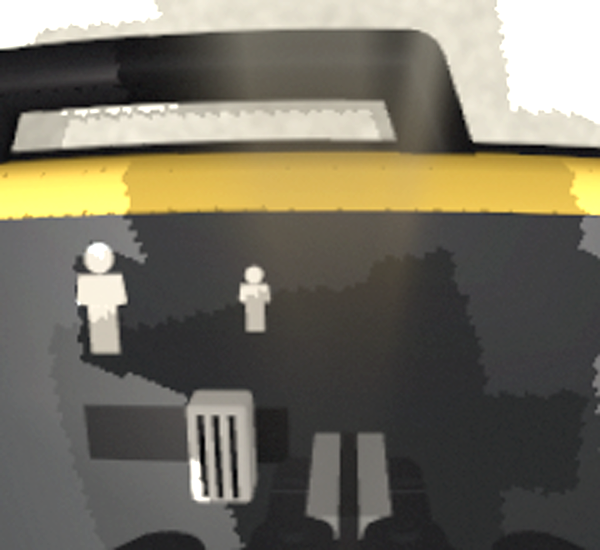

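The grip sits left of the closed fingers with a clear gap, so it's safe to lower the fingertips beside it.

Request:
jog_arm:
  deltas:
    - {"gripper": 0, "offset": [-0.001, 0, 0.01], "rotation": [0, 0, 0]}
    - {"gripper": 0, "offset": [0, 0, 0.008], "rotation": [0, 0, 0]}
    - {"gripper": 0, "offset": [0, 0, 0.004], "rotation": [0, 0, 0]}
    - {"gripper": 0, "offset": [0, 0, 0], "rotation": [0, 0, 0]}
    - {"gripper": 0, "offset": [0, 0, 0], "rotation": [0, 0, 0]}

```text
clock: 4.1
position: [0.5912, 0.153, 0.0802]
ee_rot: [0.982, 0.188, -0.0, -0.0]
ft_force: [-0.9, 0.5, 0.4]
grip_width: 0.001
grasp_force: 0.0
```

Request:
jog_arm:
  deltas:
    - {"gripper": 0, "offset": [0, -0.004, 0], "rotation": [0, 0, 0]}
    - {"gripper": 0, "offset": [0, -0.004, 0], "rotation": [0, 0, 0]}
    - {"gripper": 0, "offset": [0, -0.004, 0], "rotation": [0, 0, 0]}
    - {"gripper": 0, "offset": [0, -0.004, 0], "rotation": [0, 0, 0]}
    - {"gripper": 0, "offset": [0, -0.004, 0], "rotation": [0, 0, 0]}
    - {"gripper": 0, "offset": [0, 0, 0], "rotation": [0, 0, 0]}
    - {"gripper": 0, "offset": [0, 0, 0], "rotation": [0, 0, 0]}

```text
clock: 4.8
position: [0.5837, 0.1717, 0.0803]
ee_rot: [0.982, 0.188, -0.0, -0.0]
ft_force: [-0.3, 0.5, -0.2]
grip_width: -0.0
grasp_force: 0.0
```

```bash
python3 - <<'E'
from s import *
import cv2
o=st(); cv2.imwrite('pics/w3.png',cv2.convertScaleAbs(cv2.resize(imaging.camera('wrist')[60:280,180:420],None,fx=2.5,fy=2.5,interpolation=cv2.INTER_CUBIC),alpha=1.5))
E
```

```text
t 4.8 local mm [ 34.3 -17.1] tip z 69.3 F [-0.3  0.5 -0.2] yaw 0.3784
```

View pics/w3.png

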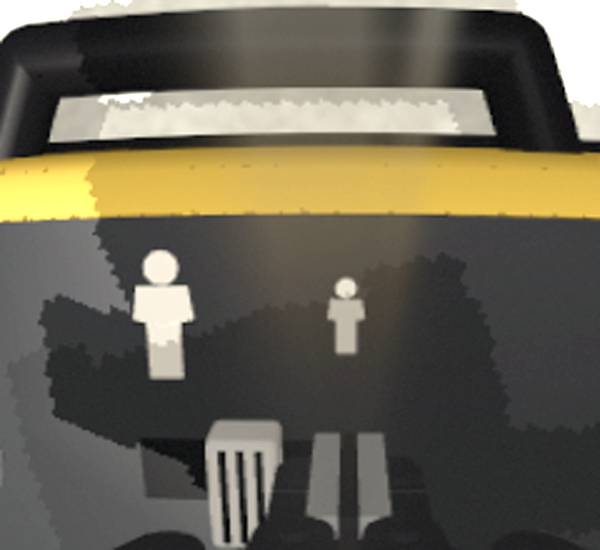

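The push has moved the switch about 8 mm and the grip is against the finger. I'll continue in small steps and watch the force.

Request:
jog_arm:
  deltas:
    - {"gripper": 0, "offset": [0, -0.003, 0], "rotation": [0, 0, 0]}
    - {"gripper": 0, "offset": [0, -0.003, 0], "rotation": [0, 0, 0]}
    - {"gripper": 0, "offset": [0, 0, 0], "rotation": [0, 0, 0]}
    - {"gripper": 0, "offset": [0, 0, 0], "rotation": [0, 0, 0]}

```text
clock: 5.25
position: [0.5816, 0.1773, 0.0803]
ee_rot: [0.982, 0.188, -0.0, -0.0]
ft_force: [-0.5, -0.0, -0.3]
grip_width: -0.004
grasp_force: 0.0
```

Request:
jog_arm:
  deltas:
    - {"gripper": 0, "offset": [0, -0.002, 0], "rotation": [0, 0, 0]}
    - {"gripper": 0, "offset": [0, 0, 0], "rotation": [0, 0, 0]}
    - {"gripper": 0, "offset": [0, 0, 0], "rotation": [0, 0, 0]}

```text
clock: 5.55
position: [0.5809, 0.179, 0.0803]
ee_rot: [0.982, 0.188, 0.0, 0.0]
ft_force: [-0.3, -0.6, -0.4]
grip_width: 0.003
grasp_force: 0.1
```

Request:
jog_arm:
  deltas:
    - {"gripper": 0, "offset": [0, -0.002, 0], "rotation": [0, 0, 0]}
    - {"gripper": 0, "offset": [0, 0, 0], "rotation": [0, 0, 0]}
    - {"gripper": 0, "offset": [0, 0, 0], "rotation": [0, 0, 0]}

```text
clock: 5.85
position: [0.5802, 0.1808, 0.0803]
ee_rot: [0.982, 0.188, 0.0, -0.0]
ft_force: [1.0, -1.3, 0.2]
grip_width: 0.001
grasp_force: 0.3
```

```bash
python3 - <<'E'
from s import *
import cv2
o=st(); cv2.imwrite('pics/w4.png',cv2.convertScaleAbs(cv2.resize(imaging.camera('wrist')[60:280,180:420],None,fx=2.5,fy=2.5,interpolation=cv2.INTER_CUBIC),alpha=1.5))
E
```

```text
t 5.85 local mm [34.4 -7.4] tip z 69.3 F [ 1.  -1.3  0.2] yaw 0.3781
```

View pics/w4.png

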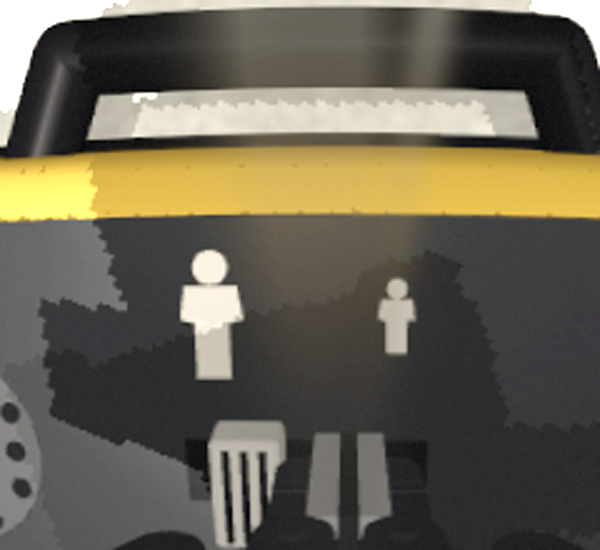

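Request:
jog_arm:
  deltas:
    - {"gripper": 0, "offset": [0, -0.002, 0], "rotation": [0, 0, 0]}
    - {"gripper": 0, "offset": [0, 0, 0], "rotation": [0, 0, 0]}
    - {"gripper": 0, "offset": [0, 0, 0], "rotation": [0, 0, 0]}

```text
clock: 6.2
position: [0.58, 0.1812, 0.0803]
ee_rot: [0.982, 0.187, 0.0, 0.001]
ft_force: [1.8, -5.1, 0.2]
grip_width: 0.004
grasp_force: 2.4
```

Request:
jog_arm:
  deltas:
    - {"gripper": 0, "offset": [0, -0.001, 0], "rotation": [0, 0, 0]}
    - {"gripper": 0, "offset": [0, 0, 0], "rotation": [0, 0, 0]}
    - {"gripper": 0, "offset": [0, 0, 0], "rotation": [0, 0, 0]}

```text
clock: 6.5
position: [0.5799, 0.1814, 0.0803]
ee_rot: [0.982, 0.187, 0.0, 0.001]
ft_force: [2.8, -6.6, 1.4]
grip_width: 0.001
grasp_force: 3.4
```

At about 7 N the finger stopped advancing, so the switch is at its left stop. I'll back off, lift and move over the shock button.

Request:
jog_arm:
  deltas:
    - {"gripper": 0, "offset": [0, 0.008, 0], "rotation": [0, 0, 0]}
    - {"gripper": 0, "offset": [0, 0.008, 0], "rotation": [0, 0, 0]}
    - {"gripper": 0, "offset": [0, 0, -0.015], "rotation": [0, 0, 0]}
    - {"gripper": 0, "offset": [0, 0, -0.02], "rotation": [0, 0, 0]}
    - {"gripper": 0, "offset": [-0.025, -0.005, 0], "rotation": [0, 0, 0]}
    - {"gripper": 0, "offset": [-0.025, -0.005, 0], "rotation": [0, 0, 0]}
    - {"gripper": 0, "offset": [-0.025, -0.005, 0], "rotation": [0, 0, 0]}
    - {"gripper": 0, "offset": [-0.005, -0.003, 0], "rotation": [0, 0, 0]}
    - {"gripper": 0, "offset": [0, 0, 0], "rotation": [0, 0, 0]}
    - {"gripper": 0, "offset": [0, 0, 0], "rotation": [0, 0, 0]}

```text
clock: 7.5
position: [0.505, 0.1562, 0.1161]
ee_rot: [0.982, 0.188, 0.001, -0.0]
ft_force: [-0.4, 0.9, -0.1]
grip_width: 0.001
grasp_force: 0.0
```

```bash
python3 - <<'E'
from s import *
import cv2
o=st(); cv2.imwrite('pics/w5.png',cv2.convertScaleAbs(cv2.resize(imaging.camera('wrist')[40:280,160:480],None,fx=2.5,fy=2.5,interpolation=cv2.INTER_CUBIC),alpha=1.5))
E
```

```text
t 7.5 local mm [-44.6  -2.6] tip z 105.1 F [-0.4  0.9 -0.1] yaw 0.3779
```

View pics/w5.png

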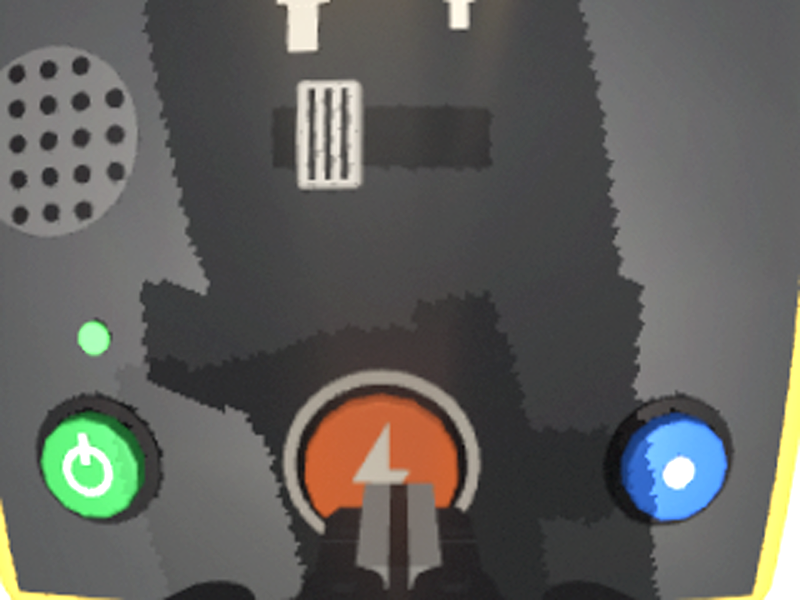

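The switch stands at the left end of its slot, and the fingers are over the orange button about 3 mm right of centre. I'll correct that and descend.

Request:
jog_arm:
  deltas:
    - {"gripper": 0, "offset": [0, -0.003, 0.01], "rotation": [0, 0, 0]}
    - {"gripper": 0, "offset": [0, 0, 0.01], "rotation": [0, 0, 0]}
    - {"gripper": 0, "offset": [0, 0, 0.007], "rotation": [0, 0, 0]}
    - {"gripper": 0, "offset": [0, 0, 0.004], "rotation": [0, 0, 0]}
    - {"gripper": 0, "offset": [0, 0, 0.002], "rotation": [0, 0, 0]}
    - {"gripper": 0, "offset": [0, 0, 0.002], "rotation": [0, 0, 0]}
    - {"gripper": 0, "offset": [0, 0, 0], "rotation": [0, 0, 0]}
    - {"gripper": 0, "offset": [0, 0, 0], "rotation": [0, 0, 0]}

```text
clock: 8.35
position: [0.5029, 0.1587, 0.0805]
ee_rot: [0.982, 0.188, 0.0, 0.0]
ft_force: [-3.0, -0.5, 4.2]
grip_width: 0.005
grasp_force: 2.2
```

Request:
jog_arm:
  deltas:
    - {"gripper": 0, "offset": [0, 0, 0.001], "rotation": [0, 0, 0]}
    - {"gripper": 0, "offset": [0, 0, 0], "rotation": [0, 0, 0]}
    - {"gripper": 0, "offset": [0, 0, 0], "rotation": [0, 0, 0]}

```text
clock: 8.65
position: [0.503, 0.1588, 0.08]
ee_rot: [0.982, 0.188, 0.0, 0.0]
ft_force: [-6.5, -2.3, 11.8]
grip_width: -0.005
grasp_force: 5.7
```

11.8 N is well past the 5 N needed, so the button is fully in. I'll release straight up and clear the hand.

Request:
jog_arm:
  deltas:
    - {"gripper": 0, "offset": [0, 0, -0.004], "rotation": [0, 0, 0]}
    - {"gripper": 0, "offset": [0, 0, -0.01], "rotation": [0, 0, 0]}
    - {"gripper": 0, "offset": [0, 0, -0.03], "rotation": [0, 0, 0]}
    - {"gripper": 0, "offset": [0, 0, -0.04], "rotation": [0, 0, 0]}
    - {"gripper": 0, "offset": [0, 0, -0.04], "rotation": [0, 0, 0]}
    - {"gripper": 0, "offset": [-0.02, 0, -0.03], "rotation": [0, 0, 0]}
    - {"gripper": 0, "offset": [-0.02, 0, -0.02], "rotation": [0, 0, 0]}
    - {"gripper": 0, "offset": [0, 0, 0], "rotation": [0, 0, 0]}
    - {"gripper": 0, "offset": [0, 0, 0], "rotation": [0, 0, 0]}
    - {"gripper": 0, "offset": [0, 0, 0], "rotation": [0, 0, 0]}

```text
clock: 9.65
position: [0.4659, 0.1437, 0.2526]
ee_rot: [0.982, 0.188, -0.0, -0.0]
ft_force: [-0.2, -0.5, -0.8]
grip_width: 0.002
grasp_force: 0.0
```

```bash
python3 - <<'E'
from s import *
import cv2
o=st(); cv2.imwrite('pics/w6.png',imaging.camera('wrist'))
E
```

```text
t 9.65 local mm [-85.6   0.3] tip z 241.6 F [-0.2 -0.5 -0.8] yaw 0.3778
```

View pics/w6.png

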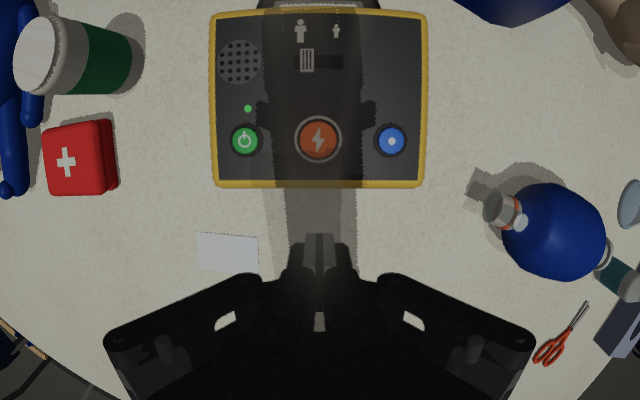

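The switch is at adult at (307,60), the shock button is out again at (318,140), the trainer is in place and the hand is clear.

```bash
python3 -c "
from workcell import workorder
print(workorder.hand_in())"
```

```text
the job is handed in; nothing more can be done
None
```

I slid the switch across to adult, pressed the shock button fully in and let it spring back, drew the hand clear and handed the job in at about 9.7 s; the hand-in call returned no verdict.

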